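# Hang up the ring gauge and hold the copper bead to the bench magnifier

### The arm

A 6-joint arm with a two-finger parallel gripper is mounted at the origin on the work surface. World frame = base frame: x ahead of the robot, y to its left, z up, the work surface at z = 0. Lengths are in m, angles in degrees, forces in N, time in s.
With the tool pointing down it reaches from about 0.35 to 0.875 m from the base axis. Payload 4.2 kg.
Tool frame: the origin (TCP) lies where the fingers leave the gripper's body, on its centre line; the fingertips stand 70 mm ahead of it and the grasp point (between the pads) lies 51 mm ahead of it; z points along the fingers, y is the direction in which the jaws open and shut (so a half turn about z gives the same grasp; the last joint's range is limited). The gripper opens to 87 mm and grips with 3 to 60 N. Pads are 19 mm wide; open, the fingers measure 117 mm over their backs; the gripper's body (75 mm by 190 mm) begins 51 mm behind the grasp point.
Start: joints at [82.712, 22.042, 0.453, 0, -68.411, -14.817], TCP at [0.235, 0.579, 0.292] pointing down, gripper open.
Joint ranges: [-179.83, 179.83], [-69.29, 118.12], [-61.27, 80.66], [-181.25, 117.63], [-171.15, -9.14], [-177.46, 177.46]. Speed limits (degrees/s): [159.86, 159.86, 180, 180, 180, 180].

### API

Orientations are given as a 3x3 rotation matrix whose columns are the frame's x, y, z axes.
In Python, from station import sense, capture, camera_model, finish_job gives the robot as it stands.
- The arm moves only by the shell command python3 -m inch 'ROWS'. ROWS is JSON, a list of rows, each an object with "hand": the closure, from 0 (fully open) to 1 (shut); "slide": the shift along the world's x, y, z in cm, a list of three; "yaw": the turn about the world's z in rad. A call has 1 to 10 rows; each row is the pose to reach, as a shift and turn from the pose commanded when the call began; what a row does not reach only later rows make up. A row lasts 1/8 s, in which the tool goes at most 62.5 mm and 10.7 degrees, less where a joint would pass 70% of its speed; a pose out of reach is approached as far as the arm can. A call with a gripper value outside its range is refused whole. The fingers move at their own pace and stop on an object; the grip force is fixed at half the most. Time passes only in rows, so rows that repeat a pose let the fingers close. It gives the time, the measured TCP pose, the force and the opening at its end, in the units of the state.
- sense(): the state, without advancing time (a new reading comes with each control period).
- capture(name): name is "scene" or "top" or "wrist"; returns the picture (480x640x3 uint8, blue, green, red); there is no depth.
- camera_model(name): a dict with "mtx" (3x3 intrinsics, pixels), "xyz" and "orientation" of the camera in the world; the wrist camera has in their place "tool_from_camera" (4x4, takes a point from camera to tool coordinates, whose origin is the TCP and whose axes are the flange's). Camera axes: x right, y up, looking along -z (the intrinsics and any distortion apply to the point x, -y, -z); pixel columns grow to the right and rows downward; lengths in m; the calibration is good to about 2 mm. A picture is of the moment at which its call begins: read the wrist's pose just before it. camera_model takes no time and is no camera call.
- finish_job(): hands the job in, once; it reports no verdict.
The state is a dict: "time_s": time; "joints": joint angles; "joint_velocities": joint speeds; "effort": joint torques, N m; "tcp_pos": TCP position; "ee_rot": TCP orientation; "wrist_force": force on the tool from outside, world axes, zero at the start; "moment": the same for the moment, N m; "gripper_width": opening from 0.0 (shut) to 1.0 (fully open).
Only numpy, scipy, OpenCV 4.12 (cv2) and the standard library are available. Lean on these libraries where they do the work, as an engineer would, in place of code of your own. Each camera call takes 0.05 s, during which the arm holds its last target. There are 200 camera calls.

### The job

The copper bead in the tray has been sized: hang the ring gauge by its eye on the empty middle hook of the gauge rack, so that it is out of the magnifier's view. Then lift the tray and, without touching the bead or letting it roll out of its pocket, bring it to the bench magnifier with the bead's side of the tray turned towards the lens. Finish holding the tray up, level and still, with the bead on the middle of the lens's line of sight about 13 cm from the glass, and leave the other tools on the bench where they lie and the magnifier unknocked.

Things in the scene. Friction and masses are not known exactly. Their poses are not given: they have to be found in the camera images.
- tray: Green-painted wooden bead tray 124 (x) by 110 mm, edge 18 mm high, about 0.2 kg, loose. A brass handle stands across its middle: a flat bar 10 mm thick (along x), 90 mm long (along y), 70 to 90 mm above the underside, a post at each end. Two round pockets 3 mm deep lie 36 mm either side of it: the bead's at +x, a smaller empty one at -x. Origin: centre of the underside; z up, +x to the bead's side.
- tray_grip (a point): Middle of the handle bar, 80 mm above the tray's underside, above its centre; the bar is free of its posts for 37 mm either way along the tray's y.
- pocket (a point): Where the bead's centre is when the bead sits in the middle of its pocket: 36 mm along the tray's +x, 27 mm above the tray's underside. The bead has about 2 mm of play to each side; it rolls out over the rim when the tray tips some 30 degrees.
- far_pocket (a point): The same height above the smaller, empty pocket on the other side of the handle (36 mm along the tray's -x).
- bead_center (a point): Centre of the polished copper bead, a 36 mm ball of about 40 g, loose in its pocket; its top stands 45 mm above the tray's underside, its side comes to 18 mm from the handle's middle plane.
- gauge: Steel ring gauge, 148 mm long, about 0.13 kg, lying flat before the magnifier. Along x from the + end: flat tab 30 x 30 x 6 mm with the eye; black grip (x -27 to 39 mm, 16 mm wide along y, 14 mm tall); ring 54 mm across, 38 mm inside, 8 mm tall. All parts flush underneath. Origin: on the underside, under the grip; z up as it lies. Balance point: x -11 mm.
- gauge_eye (a point): Centre of the eye, a round hole 17 mm in diameter through the 6 mm tab, along the gauge's z: 53 mm along the gauge's +x, 3 mm above its underside.
- gauge_grip (a point): Middle of the gauge's grip, 7 mm above the underside, straight above the gauge's origin.
- rack: Gauge rack, fixed: wooden foot 100 x 260 x 20 mm, two posts, crossbar (z 208 to 242 mm), three 6 mm wire hooks 80 mm apart along y, pointing to the rack's -x. Each runs almost level 66 mm out, upper side at z 223 to 227 mm, then turns up. The outer two carry gauges (44 mm wide), the middle is empty. Origin on the bench under the bar; z up.
- hook_tip (a point): Top end of the middle hook's upturned tip, 251 mm above the bench, 69 mm along the rack's -x; it rises 28 mm above the level wire. A gauge lowered flat over the tip, its ring end away from the rack, and let go swings down and hangs from the wire.
- hook_seat (a point): Top of the middle hook's level wire, 50 mm along the rack's -x, 223 mm above the bench: where an eye hangs.
- magnifier: Bench magnifier fixed to the bench: a round iron foot 160 mm across, a bent arm and a round lens in a black rim (112 mm across, 18 mm thick) that looks to the magnifier's -x and 30 degrees downwards. Its highest point is about 253 mm above the bench. Origin: on the bench under the foot's centre; z up.
- lens (a point): Centre of the lens, 30 mm along the magnifier's -x and 200 mm above the bench.
- view_point (a point): The point on the lens's line of sight 130 mm from the glass: 143 mm along the magnifier's -x, 135 mm above the bench. The bead's centre belongs here.
- hammer: Bystander: chasing hammer with a red head and wooden handle, 260 mm long; origin under its middle.
- rule: Bystander: steel rule 150 x 26 x 3 mm lying flat; origin under its middle, x along it.
- doming_block: Bystander: steel doming block, a 56 mm cube with dimples; origin under its middle.
- punch_a: Bystander: steel chasing punch 120 mm long, 10 mm thick, lying; origin under its middle, x along it.
- punch_b: Bystander: steel chasing punch 130 mm long, 12 mm thick, lying; origin under its middle, x along it.
- scissors: Bystander: metal scissors 180 mm long lying flat; origin under the pivot.
- dish: Bystander: small copper bowl 100 mm across, 32 mm high; origin under its middle.

How it is judged:
By the outcome, as a careful person would: the job done as asked, in the order asked, and still so for the second after the job is handed in, while the arm keeps its last pose, push and grip.
It also fails if it takes over 64 s, if anything falls off the work surface, if the arm or the gripper's body presses on something with over 40 N, if the wrist force passes 120 N, or if a joint passes its speed limit or range.

## Working session

There is one attempt and no reset: what is moved stays moved. The work goes in short steps, Python scripts to look and compute and a shell command to move; the robot and the scene stay as the last step left them, time stands still between calls to the robot, and variables do not carry over. Pictures are saved under pics/ and viewed, about 8 in all and at most 12, crops included, and the job is handed in when it is done.

```bash
ls; mkdir -p pics; python3 - <<'E'
from station import *
import cv2
s=sense();print(s['time_s'],s['tcp_pos'],s['ee_rot'],s['gripper_width'])
for n in ['scene','top']:
    cv2.imwrite(f'pics/{n}0.png',capture(n))
for n in ['scene','top','wrist']: print(n,camera_model(n))
E
```

```text
pics
0.0 [0.2350061  0.57865359 0.29115843] [[ 9.26425473e-01 -3.76477510e-01 -7.26576231e-04]
 [-3.76478197e-01 -9.26423182e-01 -2.06259411e-03]
 [ 1.03403233e-04  2.18437984e-03 -9.99997609e-01]] 1.0001881967812782
scene {'mtx': array([[483.15445355,   0.        , 331.63569864],
       [  0.        , 483.15445355, 242.18416046],
       [  0.        ,   0.        ,   1.        ]]), 'xyz': array([ 1.5026706 , -0.22231764,  0.89359164]), 'orientation': array([[ 0.23073897, -0.56440558,  0.79259439],
       [ 0.97288875,  0.1206671 , -0.1972991 ],
       [ 0.01571664,  0.81663075,  0.57694644]])}
top {'mtx': array([[613.17520535,   0.        , 317.3389285 ],
       [  0.        , 613.17520535, 238.14116926],
       [  0.        ,   0.        ,   1.        ]]), 'xyz': array([0.34018182, 0.01506548, 1.39326365]), 'orientation': array([[-1.51073303e-02,  9.88931326e-01, -1.47602851e-01],
       [-9.99885798e-01, -1.48829757e-02,  2.62436693e-03],
       [ 3.98549017e-04,  1.47625642e-01,  9.89043230e-01]])}
wrist {'mtx': array([[351.95676487,   0.        , 317.25701186],
       [  0.        , 351.95676487, 242.75167465],
       [  0.        ,   0.        ,   1.        ]]), 'tool_from_camera': array([[ 1.96170679e-04,  9.61897439e-01,  2.73410459e-01,
         7.61830861e-02],
       [ 9.99999823e-01, -3.52041879e-05, -5.93641613e-04,
         5.68673387e-04],
       [-5.61397154e-04,  2.73410527e-01, -9.61897275e-01,
        -9.25883676e-02],
       [ 0.00000000e+00,  0.00000000e+00,  0.00000000e+00,
         1.00000000e+00]])}
```

View pics/top0.png

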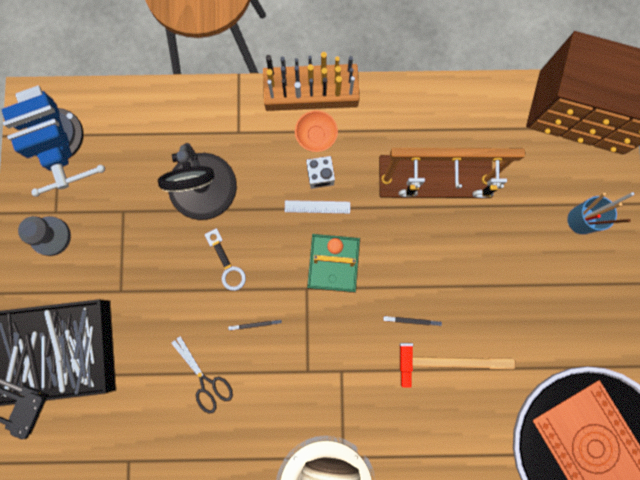

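View pics/scene0.png

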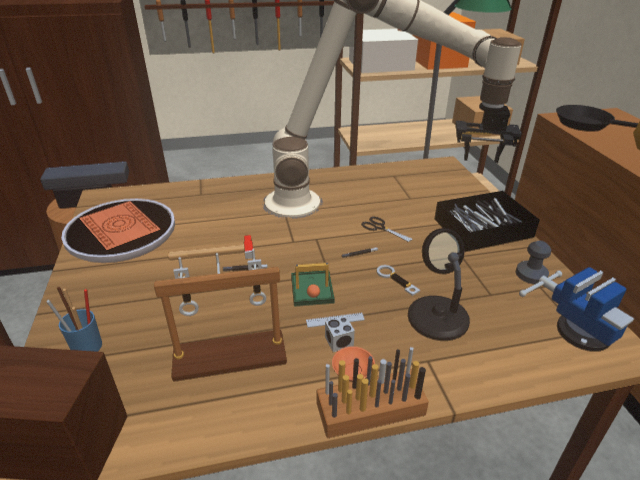

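Top view: magnifier foot near (203,185), gauge (213,237)–(233,278), tray (334,263) with bead at (335,245), rack bar (457,155). I'll enlarge these.

```bash
python3 - <<'E'
import cv2,numpy as np
t=cv2.imread('pics/top0.png')
def crop(im,x,y,w,h,k):
    c=cv2.resize(im[y:y+h,x:x+w],None,fx=k,fy=k,interpolation=cv2.INTER_CUBIC)
    for i in range(0,w,20): cv2.putText(c,str(x+i),(i*k,8),0,.3,(255,255,0),1);cv2.line(c,(i*k,8),(i*k,14),(255,255,0),1)
    for j in range(20,h,20): cv2.putText(c,str(y+j),(0,j*k+4),0,.3,(255,255,0),1);cv2.line(c,(20,j*k),(26,j*k),(255,255,0),1)
    return c
a=crop(t,150,140,100,150,4); b=crop(t,300,225,80,75,5);c=crop(t,372,140,160,75,4)[:, :]
o=np.zeros((600,800,3),np.uint8);o[:600,:400]=a;o[:300,400:]=cv2.resize(b,(320,300)).__class__ and np.pad(cv2.resize(crop(t,300,225,80,75,4),(320,300)),((0,0),(0,80),(0,0)))
o[300:600,400:800]=crop(t,375,140,100,75,4)
cv2.imwrite('pics/c1.png',o)
s=cv2.imread('pics/scene0.png')
o=np.zeros((600,800,3),np.uint8);o[:600,:420]=crop(s,365,225,105,150,4)[:, :];o[:300,420:]=crop(s,150,235,95,75,4);o[300:,420:]=crop(s,200,235,95,75,4)
cv2.imwrite('pics/c2.png',o)
E
```

```text
(no output)
```

View pics/c1.png

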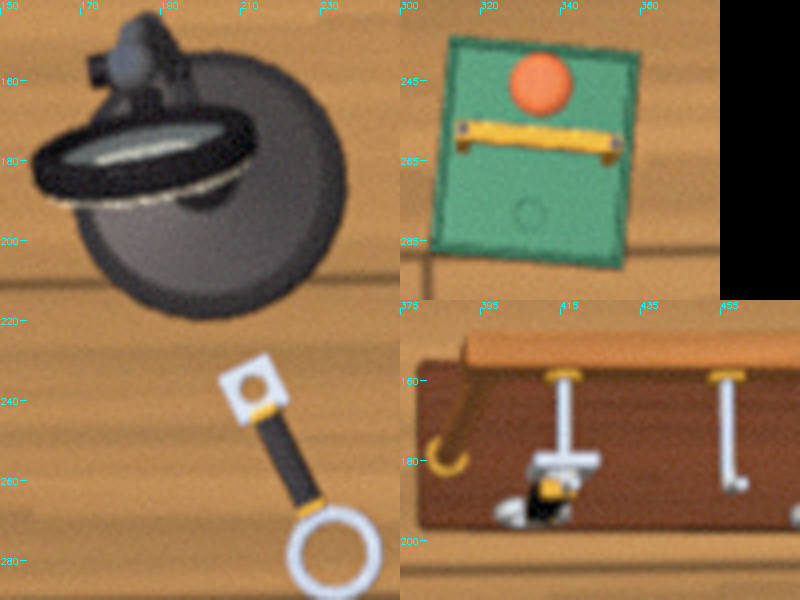

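View pics/c2.png

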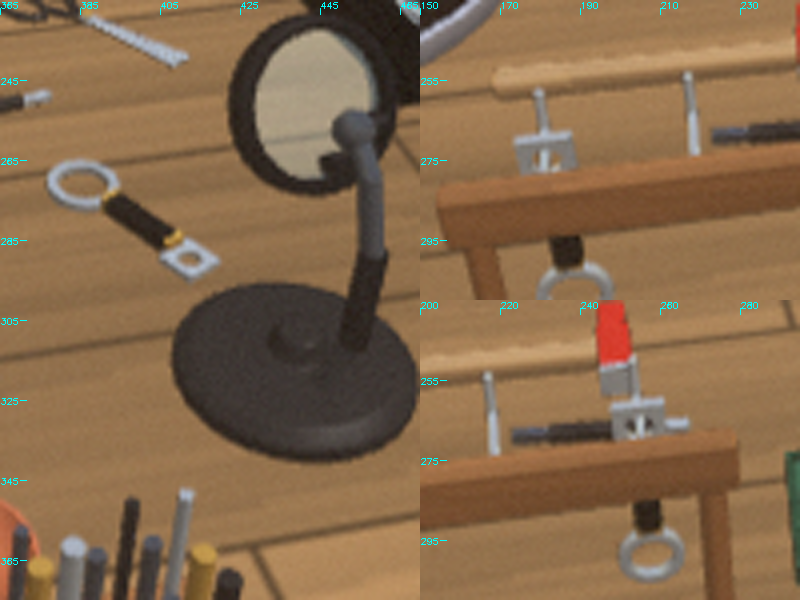

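```bash
cat > h.py <<'E'
import numpy as np
from station import *
def ray(cam,px):
    m=camera_model(cam); K=m['mtx']
    d=np.array([(px[0]-K[0,2])/K[0,0],-(px[1]-K[1,2])/K[1,1],-1]); return np.array(m['xyz']),np.array(m['orientation'])@d
def at(cam,px,z):
    o,d=ray(cam,px); return o+d*(z-o[2])/d[2]
def proj(cam,p):
    m=camera_model(cam); c=np.array(m['orientation']).T@(np.array(p)-m['xyz']); K=m['mtx']
    return K[0,0]*c[0]/-c[2]+K[0,2], K[1,2]+K[1,1]*c[1]/c[2]
def deg(v): return np.degrees(np.arctan2(v[1],v[0]))
E
python3 - <<'E'
from h import *
np.set_printoptions(precision=4,suppress=True)
e=at('top',(213.5,237.25),.005);r=at('top',(233.5,278),.006)
es=at('scene',(365+190/4,225+259/4),.005);rs=at('scene',(365+83/4,225+185/4),.006)
print('eye',e,es,'ring',r,rs,'len',np.linalg.norm(e-r),'yaw',deg(e-r),deg(es-rs))
C=[at('top',p,.018) for p in [(313,234.25),(359.5,238.75),(355.5,292),(308,288)]]
print('tray',np.array(C),np.mean(C,0),'xdir',deg(C[0]-C[3]),deg(C[1]-C[2]),deg(C[0]-C[1])-90,deg(C[3]-C[2])-90, np.linalg.norm(C[0]-C[3]),np.linalg.norm(C[0]-C[1]))
b=at('top',(335.25,246),.027);print('bead',b,at('scene',(314,291),.027),deg(b-np.mean(C,0)))
ha,hb=at('top',(315,256.25),.085),at('top',(355.5,261.25),.085);print('handle',(ha+hb)/2,deg(ha-hb)-90)
print('tip',at('top',(459.75,186),.251),at('scene',(217,253.5),.251))
print('hookbase',at('top',(456.75,158.75),.225),'bend',at('top',(457.25,186.75),.224),'hook2base',at('top',(375+164/4,158.75),.225))
f=[at('top',(379.25,196.75),.02),at('top',(379.25,155.5),.02)];print('foot',f,np.linalg.norm(f[0]-f[1]))
print('bar',deg(at('top',(391.25,157),.208)-at('top',(523,158),.208)))
print('maxfoot',at('top',(202.75,186.25),.01),at('scene',(365+295/4,225+367/4),.008))
print('lens',at('top',(186.25,178.75),.2),at('scene',(443.25,251.25),.2))
E
```

```text
eye [0.553  0.2491 0.005 ] [0.5548 0.2503 0.005 ] ring [0.4588 0.2027 0.006 ] [0.4608 0.2028 0.006 ] len 0.10502356134475746 yaw 26.21503964835016 26.853631911659754
tray [[ 0.5545  0.0211  0.018 ]
 [ 0.5426 -0.0841  0.018 ]
 [ 0.4223 -0.0722  0.018 ]
 [ 0.4328  0.034   0.018 ]] [ 0.488  -0.0253  0.018 ] xdir -6.0579116915652635 -5.693237992088861 -6.455197038319284 -5.671759991342597 0.12237907994696974 0.10594973908204781
bead [ 0.5256 -0.0286  0.027 ] [ 0.5258 -0.0259  0.027 ] -4.985971390202163
handle [ 0.4901 -0.0261  0.085 ] -7.94666230935232
tip [ 0.6071 -0.2612  0.251 ] [ 0.609  -0.2613  0.251 ]
hookbase [ 0.6681 -0.2643  0.225 ] bend [ 0.612  -0.2627  0.224 ] hook2base [ 0.6693 -0.1842  0.225 ]
foot [array([ 0.6387, -0.1316,  0.02  ]), array([ 0.736 , -0.1346,  0.02  ])] 0.09737628117699144
bar 88.69234897848622
maxfoot [0.6718 0.2742 0.01  ] [0.6743 0.277  0.008 ]
lens [0.6421 0.2717 0.2   ] [0.644  0.2723 0.2   ]
```

```bash
python3 - <<'E'
from h import *
import cv2
from scipy.optimize import least_squares
T=[(33,170),(40,145),(60,128),(145,107),(225,110),(257,135),(250,158),(190,190),(120,203),(65,206),(42,195)]
S=[(228,100),(233,65),(255,30),(285,15),(325,12),(365,30),(385,50),(233,135),(250,165),(275,186),(305,195)]
T=[(150+x/4,140+y/4) for x,y in T];S=[(365+x/4,225+y/4) for x,y in S]
th=np.linspace(0,2*np.pi,120)
def res(p,full=True):
    x,y,a,dz=p; c=np.array([x,y,.2+dz]);u=np.array([np.sin(a),-np.cos(a),0]);n=np.array([-np.cos(a)*.866,-np.sin(a)*.866,-.5]);v=np.cross(n,u)
    P=[c+s*.009*n+.056*(np.cos(t)*u+np.sin(t)*v) for s in(-1,1) for t in th]
    out=[]
    for cam,pts in(('top',T),('scene',S)):
        h=cv2.convexHull(np.array([proj(cam,q) for q in P],np.float32))
        out+=[cv2.pointPolygonTest(h,q,True) for q in pts]
    f=c+.03*np.array([np.cos(a),np.sin(a),0])
    return np.array(out+[(f[0]-.673)*400,(f[1]-.2755)*400,dz*300])
r=least_squares(res,[.643,.272,.1,0],diff_step=1e-3,x_scale=[.01,.01,.1,.01],loss='soft_l1')
x,y,a,dz=r.x;print(r.x,np.degrees(a),np.round(r.fun,1))
u=np.array([np.cos(a),np.sin(a)]);L=np.array([x,y]);print('view',L-.113*u,'handle',L-.149*u)
E
python3 -m inch '[{"hand":0,"slide":[5,-7,-1],"yaw":-0.2},{"hand":0,"slide":[9,-12,-4],"yaw":-0.38},{"hand":0,"slide":[12,-16,-6],"yaw":-0.56},{"hand":0,"slide":[16,-20,-7],"yaw":-0.74},{"hand":0,"slide":[19,-25,-8],"yaw":-0.92},{"hand":0,"slide":[22,-29,-9],"yaw":-1.1},{"hand":0,"slide":[25,-33,-9],"yaw":-1.28},{"hand":0,"slide":[27,-35,-9],"yaw":-1.46},{"hand":0,"slide":[27.1,-35.2,-9],"yaw":-1.64},{"hand":0,"slide":[27.1,-35.2,-9],"yaw":-1.8}]'
python3 -m inch '[{"hand":0,"slide":[0,0,-2],"yaw":-0.18},{"hand":0,"slide":[0,0,-4],"yaw":-0.36},{"hand":0,"slide":[0,0,-6],"yaw":-0.493},{"hand":0,"slide":[0,0,-6],"yaw":-0.493},{"hand":0,"slide":[0,0,-6],"yaw":-0.493}]'
python3 - <<'E'
from h import *
import cv2
s=sense();print(s['time_s'],s['tcp_pos'],deg(np.array(s['ee_rot'])[:,0]),s['joints'])
cv2.imwrite('pics/w1.png',capture('wrist'))
E
```

```text
time_s: 1.35
tcp_pos: [0.5063, 0.2262, 0.2017]
ee_rot: [[-0.583, -0.813, -0.001], [-0.813, 0.583, -0.001], [0.001, 0.001, -1.0]]
wrist_force: [0.9, 0.3, 0.7]
gripper_width: 0.999
time_s: 1.98
tcp_pos: [0.5065, 0.2273, 0.1428]
ee_rot: [[-0.894, -0.448, 0.001], [-0.448, 0.894, 0.0], [-0.001, -0.0, -1.0]]
wrist_force: [0.2, -0.2, 0.4]
gripper_width: 1.0
1.975 [0.50650114 0.22726136 0.1427567 ] -153.3561403475269 [ 4.09020949e+01  2.41798886e+01 -2.04770815e+01  2.38751162e-02
 -4.53036641e+01 -1.04275024e+02]Traceback (most recent call last):
  File "<stdin>", line 17, in <module>
    return func(*args, **kwargs)
    result = trf(vector_fun.fun, vector_fun.jac, x0, f0, J0, lb, ub, ftol, xtol,
                 gtol, max_nfev, x_scale, loss_function, tr_solver,
                 tr_options.copy(), verbose, callback=callback_wrapped)
    return trf_no_bounds(
        fun, jac, x0, f0, J0, ftol, xtol, gtol, max_nfev, x_scale,
        loss_function, tr_solver, tr_options, verbose, callback=callback)
    J = jac(x)
    self._update_jac()
    ~~~~~~~~~~~~~~~~^^
    self.J = self.jac_wrapped(xp_
[... 464 characters left out ...]
                  ^^^^^^^^^^^^^^^^^^^^^^
                             mf)
                             ^^^
    df = [f_eval - f0 for f_eval in f_evals]
                                    ^^^^^^^
    f = np.atleast_1d(self.fun(x, *self.args, **self.kwargs))
                      ~~~~~~~~^^^^^^^^^^^^^^^^^^^^^^^^^^^^^^
    return np.atleast_1d(self.fun(x))
                         ~~~~~~~~^^^
    return self.f(x, *self.args, **self.kwargs)
           ~~~~~~^^^^^^^^^^^^^^^^^^^^^^^^^^^^^^
  File "<stdin>", line 13, in res
  File "h.py", line 9, in proj
    m=camera_model(cam); c=np.array(m['orientation']).T@(np.array(p)-m['xyz']); K=m['mtx']
ValueError: time passes only in moves, steps and waits
```

View pics/w1.png

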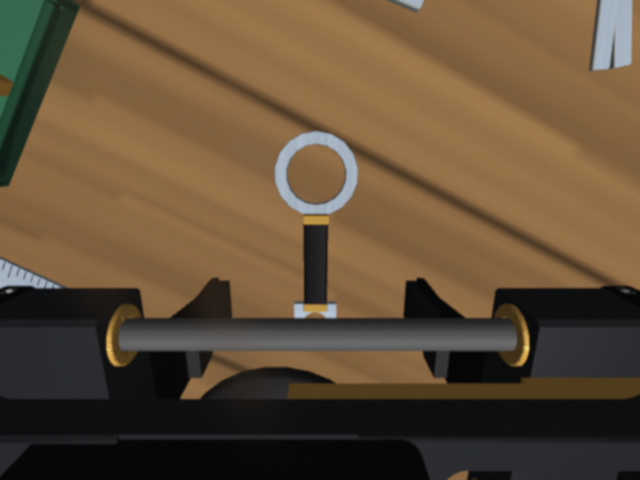

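The wrist view shows the gauge centred (ring at (316,173), grip vertical at column 316) between the jaws; descend after a quick numeric check.

```bash
cat > fit.py <<'E'
import functools,station
station.camera_model=functools.lru_cache(None)(station.camera_model)
E
sed -i '1i import fit' h.py
python3 - <<'E'
from h import *
import cv2
from scipy.optimize import least_squares
s=sense();m=camera_model('wrist');K=m['mtx'];A=m['tool_from_camera'];R=np.array(s['ee_rot'])
def wr(px,z):
    d=R@(A[:3,:3]@np.array([(px[0]-K[0,2])/K[0,0],-(px[1]-K[1,2])/K[1,1],-1]));o=R@A[:3,3]+s['tcp_pos'];return o+d*(z-o[2])/d[2]
r=wr((316,173),.007);print('ring',r,'grip from ring',r+.053*np.array([np.cos(np.radians(26.6)),np.sin(np.radians(26.6)),0]),'gripends',wr((316,222),.014),wr((315,305),.014))
T=[(33,170),(40,145),(60,128),(145,107),(225,110),(257,135),(250,158),(190,190),(120,203),(65,206),(42,195)]
S=[(228,100),(233,65),(255,30),(285,15),(325,12),(365,30),(385,50),(233,135),(250,165),(275,186),(305,195)]
T=[(150+x/4,140+y/4) for x,y in T];S=[(365+x/4,225+y/4) for x,y in S]
th=np.linspace(0,2*np.pi,120)
def res(p):
    x,y,a,dz=p; c=np.array([x,y,.2+dz]);u=np.array([np.sin(a),-np.cos(a),0]);n=np.array([-np.cos(a)*.866,-np.sin(a)*.866,-.5]);v=np.cross(n,u)
    P=[c+s*.009*n+.056*(np.cos(t)*u+np.sin(t)*v) for s in(-1,1) for t in th]
    out=[]
    for cam,pts in(('top',T),('scene',S)):
        h=cv2.convexHull(np.array([proj(cam,q) for q in P],np.float32))
        out+=[cv2.pointPolygonTest(h,q,True) for q in pts]
    f=c+.03*np.array([np.cos(a),np.sin(a),0])
    return np.array(out+[(f[0]-.673)*400,(f[1]-.2755)*400,dz*300])
r=least_squares(res,[.643,.272,.1,0],diff_step=1e-3,x_scale=[.01,.01,.1,.01],loss='soft_l1')
x,y,a,dz=r.x;print(r.x,np.degrees(a),np.round(r.fun,1))
u=np.array([np.cos(a),np.sin(a)]);L=np.array([x,y]);print('view',L-.113*u,'handle',L-.149*u)
E
```

```text
ring [0.45770085 0.20044195 0.007     ] grip from ring [0.50509103 0.22417318 0.007     ] gripends [0.48494416 0.2141018  0.014     ] [0.5376442  0.23969031 0.014     ]
[0.64353868 0.27210051 0.1481712  0.00103961] 8.489584373612498 [ 0.8  0.7 -0.7 -0.1  2.  -0.2  0.8 -0.4  0.  -0.2  1.   1.   0.2 -0.4
  0.2  0.   0.8  0.3  1.1  1.2  0.5  0.1  0.1  0.4  0.3]
view [0.53177685 0.25541836] handle [0.49617132 0.25010369]
```

```bash
python3 -m inch '[{"hand":0,"slide":[0,-0.1,-3],"yaw":0},{"hand":0,"slide":[0,-0.1,-5.5],"yaw":0},{"hand":0,"slide":[0,-0.1,-6.8],"yaw":0},{"hand":0,"slide":[0,-0.1,-6.8],"yaw":0},{"hand":1,"slide":[0,-0.1,-6.8],"yaw":0},{"hand":1,"slide":[0,-0.1,-6.8],"yaw":0},{"hand":1,"slide":[0,-0.1,-6.8],"yaw":0},{"hand":1,"slide":[0,-0.1,-6.8],"yaw":0},{"hand":1,"slide":[0,-0.1,-6.8],"yaw":0},{"hand":1,"slide":[0,-0.1,-6.8],"yaw":0}]'
```

```text
time_s: 3.28
tcp_pos: [0.5061, 0.226, 0.0742]
ee_rot: [[-0.895, -0.446, -0.0], [-0.446, 0.895, -0.0], [0.0, -0.0, -1.0]]
wrist_force: [0.5, 0.5, 0.1]
gripper_width: 0.399
```

```bash
python3 -m inch '[{"hand":1,"slide":[0,0,0],"yaw":0},{"hand":1,"slide":[0,0,0],"yaw":0},{"hand":1,"slide":[0,0,0],"yaw":0},{"hand":1,"slide":[0,0,0],"yaw":0},{"hand":1,"slide":[0,0,0],"yaw":0},{"hand":1,"slide":[0,0,0],"yaw":0}]'
```

```text
time_s: 4.03
tcp_pos: [0.5062, 0.226, 0.0742]
ee_rot: [[-0.895, -0.446, 0.0], [-0.446, 0.895, 0.0], [-0.0, -0.0, -1.0]]
wrist_force: [-0.1, 0.3, -0.9]
gripper_width: 0.179
```

```bash
python3 -m inch '[{"hand":1,"slide":[0,0,2],"yaw":0},{"hand":1,"slide":[-1,0,7],"yaw":0},{"hand":1,"slide":[-3,0,13],"yaw":0},{"hand":1,"slide":[-4,0,19],"yaw":0},{"hand":1,"slide":[-4,-2,25],"yaw":0},{"hand":1,"slide":[-4,-7,28],"yaw":-0.05},{"hand":1,"slide":[-4,-12,28.5],"yaw":-0.1},{"hand":1,"slide":[-4,-17,28.5],"yaw":-0.17},{"hand":1,"slide":[-3,-22,28.5],"yaw":-0.24},{"hand":1,"slide":[-2,-27,28.5],"yaw":-0.31}]'
python3 -m inch '[{"hand":1,"slide":[1,-5,0],"yaw":-0.06},{"hand":1,"slide":[2,-10,0],"yaw":-0.12},{"hand":1,"slide":[4,-15,0],"yaw":-0.179},{"hand":1,"slide":[6,-19,0],"yaw":-0.179},{"hand":1,"slide":[6.9,-21.4,0],"yaw":-0.179},{"hand":1,"slide":[6.9,-21.6,0],"yaw":-0.179},{"hand":1,"slide":[6.9,-21.6,0],"yaw":-0.179},{"hand":1,"slide":[6.9,-21.6,0],"yaw":-0.179}]'
python3 - <<'E'
from h import *
import cv2
s=sense();print(s['time_s'],s['tcp_pos'],deg(-np.array(s['ee_rot'])[:,0]),s['wrist_force'])
t=capture('top');c=capture('scene')
cv2.imwrite('pics/t2.png',t);cv2.imwrite('pics/s2.png',c)
a=cv2.resize(t[110:235,400:500],None,fx=4,fy=4,interpolation=cv2.INTER_CUBIC)
b=cv2.resize(c[185:310,160:260],None,fx=4,fy=4,interpolation=cv2.INTER_CUBIC)
cv2.imwrite('pics/c3.png',np.hstack([a,b]))
E
```

```text
time_s: 5.28
tcp_pos: [0.4857, -0.0455, 0.3592]
ee_rot: [[-0.989, -0.15, -0.0], [-0.15, 0.989, 0.001], [-0.0, 0.001, -1.0]]
wrist_force: [0.7, 0.4, -1.0]
gripper_width: 0.174
time_s: 6.28
tcp_pos: [0.5549, -0.259, 0.3595]
ee_rot: [[-1.0, 0.025, 0.0], [0.025, 1.0, 0.0], [-0.0, 0.0, -1.0]]
wrist_force: [-0.2, -0.3, -1.7]
gripper_width: 0.178
6.275 [ 0.55487487 -0.25899134  0.3595451 ] -1.4359216016508285 [-0.2045661  -0.32960868 -1.72845543]
```

View pics/c3.png

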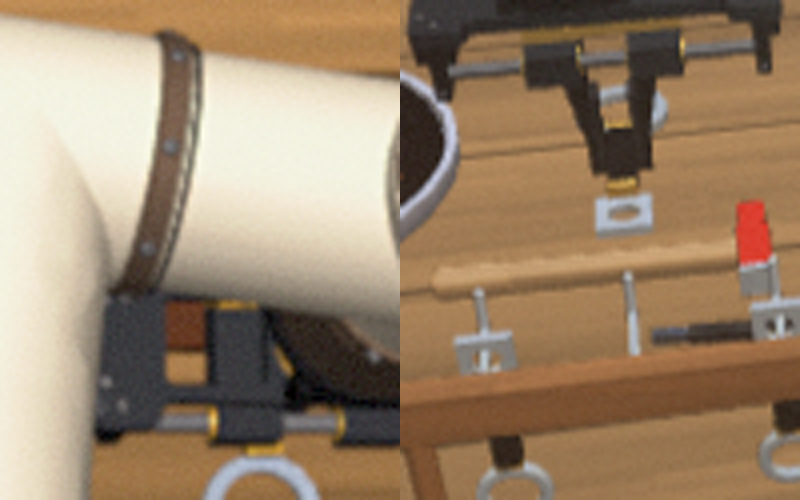

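Scene view: eye at pixel (216.5,238.2), hook tip at (217,253.3); the arm hides the top view.

```bash
python3 - <<'E'
from h import *
e=at('scene',(216.5,238.25),.2903);t=at('scene',(217,253.3),.251);print(e,t,'expected eye',sense()['tcp_pos'][:2]+.053*np.array([.9997,-.025]),'slide cm',(t-e)*100)
E
```

```text
[ 0.60707404 -0.25758524  0.2903    ] [ 0.60828776 -0.26123954  0.251     ] expected eye [ 0.60795722 -0.26037082] slide cm [ 0.12137147 -0.36543012 -3.93      ]
```

```bash
python3 -m inch '[{"hand":1,"slide":[0.1,-0.25,-1.5],"yaw":0},{"hand":1,"slide":[0.1,-0.25,-2.9],"yaw":0},{"hand":1,"slide":[0.1,-0.25,-2.9],"yaw":0},{"hand":1,"slide":[0.1,-0.25,-2.9],"yaw":0}]'
python3 - <<'E'
from h import *
import cv2
s=sense();print(s['time_s'],s['tcp_pos'],deg(-np.array(s['ee_rot'])[:,0]),s['wrist_force'])
c=capture('scene');cv2.imwrite('pics/s3.png',c)
cv2.imwrite('pics/c4.png',cv2.resize(c[225:285,180:260],None,fx=10,fy=10,interpolation=cv2.INTER_CUBIC))
E
```

```text
time_s: 6.88
tcp_pos: [0.5563, -0.2626, 0.3302]
ee_rot: [[-1.0, 0.026, -0.0], [0.026, 1.0, -0.0], [0.0, -0.0, -1.0]]
wrist_force: [-0.1, -0.3, -1.2]
gripper_width: 0.179
6.875 [ 0.5562749  -0.26259104  0.3302103 ] -1.4980160151966806 [-0.06937321 -0.30547429 -1.19581388]
```

View pics/c4.png

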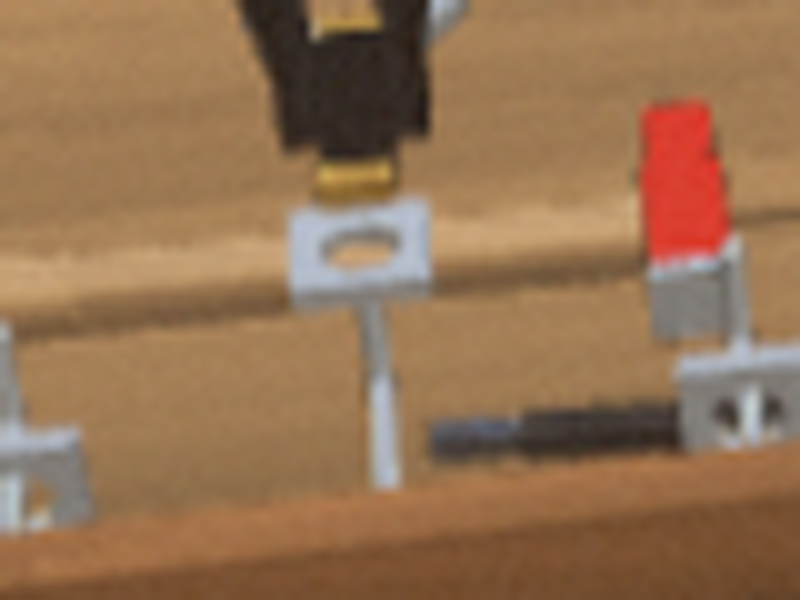

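```bash
python3 - <<'E'
from h import *
e=at('scene',(216.2,249.7),.2602);t=at('scene',(217,253.4),.251);print(e,'slide cm',(t-e)*100)
E
python3 -m inch '[{"hand":1,"slide":[0,-0.08,-0.8],"yaw":0},{"hand":1,"slide":[0,-0.08,-1.2],"yaw":0},{"hand":1,"slide":[0,-0.08,-1.2],"yaw":0}]'
python3 - <<'E'
from h import *
import cv2
s=sense();print(s['time_s'],s['tcp_pos'],deg(-np.array(s['ee_rot'])[:,0]),s['wrist_force'])
c=capture('scene');cv2.imwrite('pics/s4.png',c)
cv2.imwrite('pics/c5.png',cv2.resize(c[230:275,190:250],None,fx=8,fy=8,interpolation=cv2.INTER_CUBIC))
E
```

```text
[ 0.60719507 -0.26183377  0.2602    ] slide cm [ 0.14699701  0.05784331 -0.92      ]
time_s: 7.3
tcp_pos: [0.556, -0.2632, 0.3176]
ee_rot: [[-1.0, 0.026, -0.001], [0.026, 1.0, 0.0], [0.001, 0.0, -1.0]]
wrist_force: [0.1, -0.3, -1.4]
gripper_width: 0.179
7.3 [ 0.55595384 -0.26322583  0.31764657] -1.5066652228325916 [ 0.14738369 -0.34314949 -1.41040399]
```

View pics/c5.png

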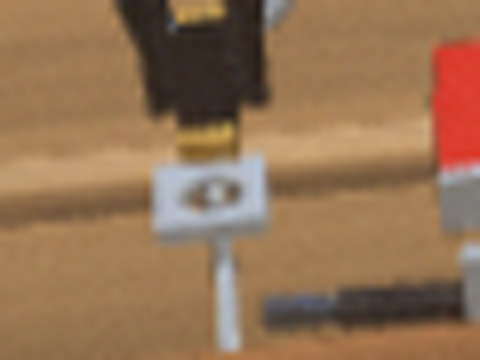

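The tip is visible inside the eye, near its centre: lower further and release.

```bash
python3 -m inch '[{"hand":1,"slide":[0.05,0.1,-0.6],"yaw":0},{"hand":1,"slide":[0.05,0.1,-1.2],"yaw":0},{"hand":1,"slide":[0.05,0.1,-1.2],"yaw":0},{"hand":1,"slide":[0.05,0.1,-1.2],"yaw":0}]'
python3 -m inch '[{"hand":0,"slide":[0,0,0],"yaw":0},{"hand":0,"slide":[0,0,0],"yaw":0},{"hand":0,"slide":[0,0,0],"yaw":0},{"hand":0,"slide":[0,0,0],"yaw":0},{"hand":0,"slide":[0,0,0],"yaw":0},{"hand":0,"slide":[0,0,0],"yaw":0},{"hand":0,"slide":[0,0,0],"yaw":0},{"hand":0,"slide":[0,0,0],"yaw":0},{"hand":0,"slide":[0,0,0],"yaw":0},{"hand":0,"slide":[0,0,0],"yaw":0}]'
python3 - <<'E'
from h import *
import cv2
s=sense();print(s['time_s'],s['tcp_pos'],s['wrist_force'])
c=capture('scene');cv2.imwrite('pics/s5.png',c)
cv2.imwrite('pics/c6.png',cv2.resize(c[220:350,140:290],None,fx=4,fy=4,interpolation=cv2.INTER_CUBIC))
E
```

```text
time_s: 7.85
tcp_pos: [0.5567, -0.2623, 0.3063]
ee_rot: [[-1.0, 0.026, 0.0], [0.026, 1.0, -0.0], [-0.0, -0.0, -1.0]]
wrist_force: [0.3, 0.2, -0.5]
gripper_width: 0.179
time_s: 9.1
tcp_pos: [0.5567, -0.2623, 0.3062]
ee_rot: [[-1.0, 0.026, 0.0], [0.026, 1.0, 0.0], [-0.0, 0.0, -1.0]]
wrist_force: [-0.0, 0.2, -0.4]
gripper_width: 0.999
9.1 [ 0.55666333 -0.26226581  0.30624474] [-0.03602457  0.24465405 -0.35708601]
```

View pics/c6.png

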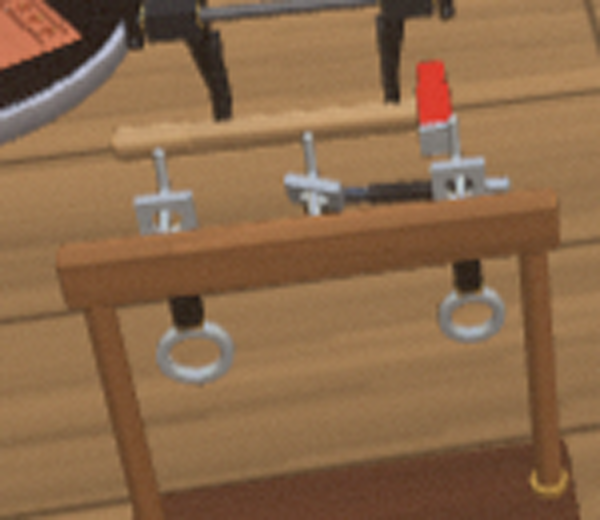

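The gauge hangs on the middle hook (tab at (313,195) in the crop), still swinging a little. Now to the tray.

```bash
python3 -m inch '[{"hand":0,"slide":[-2,0,2],"yaw":0},{"hand":0,"slide":[-5,1,3],"yaw":0.1},{"hand":0,"slide":[-7,5,3],"yaw":0.28},{"hand":0,"slide":[-7,9,3],"yaw":0.46},{"hand":0,"slide":[-7,13,1],"yaw":0.64},{"hand":0,"slide":[-7,17,-2],"yaw":0.82},{"hand":0,"slide":[-7,20,-5],"yaw":1.0},{"hand":0,"slide":[-6.8,22,-7],"yaw":1.18},{"hand":0,"slide":[-6.7,23.7,-8.6],"yaw":1.36},{"hand":0,"slide":[-6.7,23.7,-8.6],"yaw":1.492}]'
python3 -m inch '[{"hand":0,"slide":[0,0,0],"yaw":0},{"hand":0,"slide":[0,0,0],"yaw":0}]'
python3 - <<'E'
from h import *
import cv2
s=sense();print(s['time_s'],s['tcp_pos'],deg(np.array(s['ee_rot'])[:,0]))
cv2.imwrite('pics/w2.png',capture('wrist'))
E
```

```text
time_s: 10.4
tcp_pos: [0.4891, -0.0243, 0.219]
ee_rot: [[-0.098, -0.995, -0.003], [-0.995, 0.098, -0.001], [0.001, 0.003, -1.0]]
wrist_force: [0.7, -0.6, 0.1]
gripper_width: 1.003
time_s: 10.65
tcp_pos: [0.4898, -0.0253, 0.2206]
ee_rot: [[-0.107, -0.994, 0.001], [-0.994, 0.107, 0.0], [-0.0, -0.001, -1.0]]
wrist_force: [0.1, 0.1, 1.0]
gripper_width: 0.999
10.65 [ 0.48978948 -0.02532772  0.22055562] -96.13674356609445
```

View pics/w2.png

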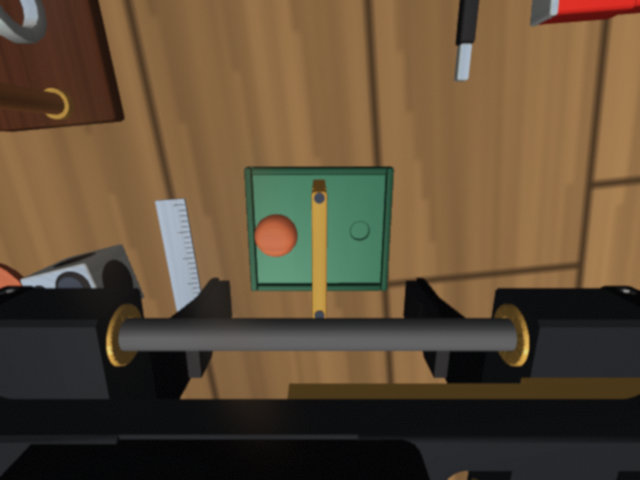

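The handle lies at column 319, parallel to the fingers and midway between them; bead in its pocket at (276,235). Check its middle, then descend.

```bash
cat >> h.py <<'E'
def wr(px,z,s):
    m=camera_model('wrist');K=m['mtx'];A=m['tool_from_camera'];R=np.array(s['ee_rot'])
    d=R@(A[:3,:3]@np.array([(px[0]-K[0,2])/K[0,0],-(px[1]-K[1,2])/K[1,1],-1]));o=R@A[:3,3]+s['tcp_pos'];return o+d*(z-o[2])/d[2]
E
python3 - <<'E'
from h import *
s=sense();a,b=wr((319,198),.09,s),wr((319,315),.09,s);print(a,b,(a+b)/2,np.linalg.norm(a-b),'bead',wr((276,235),.027,s))
E
python3 -m inch '[{"hand":0,"slide":[0,0,-3],"yaw":0},{"hand":0,"slide":[0,0,-6],"yaw":0},{"hand":0,"slide":[0,0,-8],"yaw":0},{"hand":0,"slide":[0,0,-8.4],"yaw":0},{"hand":0.6,"slide":[0,0,-8.4],"yaw":0},{"hand":0.7,"slide":[0,0,-8.4],"yaw":0},{"hand":0.8,"slide":[0,0,-8.4],"yaw":0},{"hand":1,"slide":[0,0,-8.4],"yaw":0},{"hand":1,"slide":[0,0,-8.4],"yaw":0},{"hand":1,"slide":[0,0,-8.4],"yaw":0}]'
python3 -m inch '[{"hand":1,"slide":[0,0,0],"yaw":0},{"hand":1,"slide":[0,0,0],"yaw":0},{"hand":1,"slide":[0,0,0],"yaw":0},{"hand":1,"slide":[0,0,0],"yaw":0},{"hand":1,"slide":[0,0,0],"yaw":0},{"hand":1,"slide":[0,0,0],"yaw":0},{"hand":1,"slide":[0,0,0],"yaw":0},{"hand":1,"slide":[0,0,0],"yaw":0}]'
```

```text
[ 0.48525962 -0.06725256  0.09      ] [0.49390047 0.01447117 0.09      ] [ 0.48958005 -0.02639069  0.09      ] 0.08217926243487483 bead [ 0.52524223 -0.03053813  0.027     ]
time_s: 11.95
tcp_pos: [0.4897, -0.0252, 0.1363]
ee_rot: [[-0.105, -0.994, 0.0], [-0.994, 0.105, 0.0], [-0.0, -0.0, -1.0]]
wrist_force: [0.9, -0.4, 0.3]
gripper_width: 0.405
time_s: 12.95
tcp_pos: [0.4895, -0.0253, 0.1362]
ee_rot: [[-0.105, -0.994, -0.001], [-0.994, 0.105, -0.0], [0.0, 0.001, -1.0]]
wrist_force: [-1.0, 1.1, 0.3]
gripper_width: 0.11
```

```bash
python3 -m inch '[{"hand":1,"slide":[0,0,0.2],"yaw":0},{"hand":1,"slide":[0,0,0.6],"yaw":0},{"hand":1,"slide":[0,0,1.2],"yaw":0},{"hand":1,"slide":[0,0,2],"yaw":0},{"hand":1,"slide":[0,0,2.9],"yaw":0},{"hand":1,"slide":[0,0,3.8],"yaw":0},{"hand":1,"slide":[0,0,4.7],"yaw":0},{"hand":1,"slide":[0,0,5.4],"yaw":0},{"hand":1,"slide":[0,0,5.8],"yaw":0},{"hand":1,"slide":[0,0,6],"yaw":0}]'
python3 -m inch '[{"hand":1,"slide":[0,0.2,0.3],"yaw":0},{"hand":1,"slide":[0,0.6,0.8],"yaw":0},{"hand":1,"slide":[0,1.2,1.4],"yaw":0.01},{"hand":1,"slide":[0,2,2.1],"yaw":0.02},{"hand":1,"slide":[0,3,2.8],"yaw":0.035},{"hand":1,"slide":[0,4.1,3.5],"yaw":0.05},{"hand":1,"slide":[0,5.3,4.1],"yaw":0.065},{"hand":1,"slide":[0,6.5,4.5],"yaw":0.08},{"hand":1,"slide":[0,7.7,4.7],"yaw":0.095},{"hand":1,"slide":[0,8.9,4.8],"yaw":0.11}]'
python3 -m inch '[{"hand":1,"slide":[0,1.2,0],"yaw":0.015},{"hand":1,"slide":[0,2.4,0],"yaw":0.03},{"hand":1,"slide":[0,3.6,0],"yaw":0.045},{"hand":1,"slide":[0,4.8,0],"yaw":0.06},{"hand":1,"slide":[0,5.9,0],"yaw":0.073},{"hand":1,"slide":[0,6.9,0],"yaw":0.085},{"hand":1,"slide":[0,7.7,0],"yaw":0.095},{"hand":1,"slide":[0,8.3,0],"yaw":0.1},{"hand":1,"slide":[0,8.7,0],"yaw":0.103},{"hand":1,"slide":[0,8.9,0],"yaw":0.105}]'
python3 - <<'E'
from h import *
import cv2
s=sense();print(s['time_s'],s['tcp_pos'],deg(np.array(s['ee_rot'])[:,0]),s['wrist_force'])
t=capture('top');c=capture('scene');cv2.imwrite('pics/t7.png',t);cv2.imwrite('pics/s7.png',c)
a=cv2.resize(t[140:290,150:310],None,fx=2.5,fy=2.5,interpolation=cv2.INTER_CUBIC)
b=cv2.resize(c[200:350,320:480],None,fx=2.5,fy=2.5,interpolation=cv2.INTER_CUBIC)
w=cv2.resize(capture('wrist')[100:325,100:500],None,fx=1,fy=1)
d=cv2.resize(c[220:345,140:290],(400,225))
cv2.imwrite('pics/c7.png',np.vstack([np.hstack([a,b]),np.hstack([w,d])]))
E
```

```text
time_s: 14.2
tcp_pos: [0.4896, -0.0253, 0.1964]
ee_rot: [[-0.105, -0.994, -0.0], [-0.994, 0.105, 0.0], [-0.0, 0.0, -1.0]]
wrist_force: [-0.4, -0.4, -1.7]
gripper_width: 0.115
time_s: 15.45
tcp_pos: [0.4896, 0.0646, 0.2442]
ee_rot: [[0.006, -1.0, -0.0], [-1.0, -0.006, -0.0], [0.0, 0.0, -1.0]]
wrist_force: [0.5, -0.8, -1.9]
gripper_width: 0.111
time_s: 16.7
tcp_pos: [0.4896, 0.1529, 0.2442]
ee_rot: [[0.11, -0.994, -0.0], [-0.994, -0.11, -0.0], [0.0, 0.0, -1.0]]
wrist_force: [0.2, -1.0, -3.2]
gripper_width: 0.114
16.7 [0.48964607 0.15286165 0.24423355] -83.69164396744534 [ 0.1686815  -1.00445251 -3.24627341]
```

View pics/c7.png

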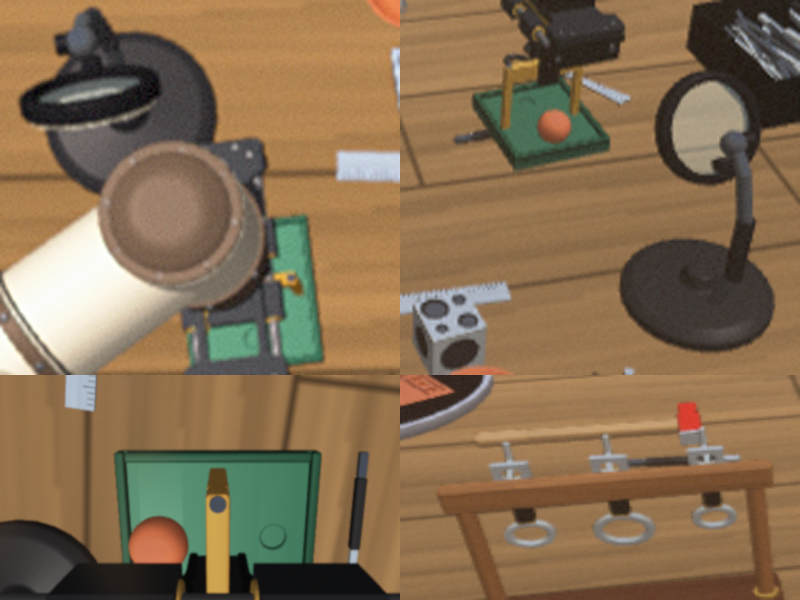

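Bead sits in its pocket, the tray is level and the gauge hangs still on the middle hook beside its neighbours. Before the final approach I refine the magnifier's yaw with an edge fit.

```bash
cat > mf.py <<'E'
from h import *
import cv2
from scipy.ndimage import map_coordinates
from scipy.optimize import minimize
th=np.linspace(0,2*np.pi,180,endpoint=False)
G={c:cv2.GaussianBlur(cv2.cvtColor(cv2.imread(f'pics/{c}0.png'),cv2.COLOR_BGR2GRAY).astype(float),(0,0),.7) for c in('top','scene')}
def hull(p,cam,r=.056):
    x,y,a,dz=p; c=np.array([x,y,.2+dz]);u=np.array([np.sin(a),-np.cos(a),0]);n=np.array([-np.cos(a)*.866,-np.sin(a)*.866,-.5]);v=np.cross(n,u)
    P=[proj(cam,c+s*.009*n+r*(np.cos(t)*u+np.sin(t)*v)) for s in(-1,1) for t in th]
    h=cv2.convexHull(np.array(P,np.float32))[:,0].astype(float)
    d=np.r_[h,h[:1]];L=np.r_[0,np.cumsum(np.linalg.norm(np.diff(d,axis=0),axis=1))];q=np.linspace(0,L[-1],200,endpoint=False)
    return np.c_[np.interp(q,L,d[:,0]),np.interp(q,L,d[:,1])]
def cost(p,cams=('top','scene')):
    s=0
    for cam in cams:
        h=hull(p,cam);t=np.roll(h,-1,0)-np.roll(h,1,0);n=np.c_[t[:,1],-t[:,0]];n/=np.linalg.norm(n,axis=1)[:,None]
        if ((h-h.mean(0))*n).sum()<0:n=-n
        f=lambda k:map_coordinates(G[cam],[(h+k*n)[:,1],(h+k*n)[:,0]],order=1)
        s-=np.clip(f(.8)-f(-.8),0,60).mean()
    return s+ (p[3]/.002)**2*.3
E
python3 - <<'E'
from mf import *
for cams in(('top','scene'),('top',),('scene',)):
  best=min((minimize(cost,[.6435,.272,np.radians(a),0],args=(cams,),method='Nelder-Mead',options=dict(initial_simplex=np.array([.6435,.272,np.radians(a),0])+np.r_[np.zeros((1,4)),np.diag([.004,.004,.05,.002])])) for a in(2,6,10)),key=lambda r:r.fun)
  x,y,a,dz=best.x;u=np.array([np.cos(a),np.sin(a)]);print(cams,best.fun,best.x[[0,1,3]],np.degrees(a),'foot',best.x[:2]+.03*u,'view',best.x[:2]-.113*u)
  if len(cams)==2: B=best.x
o=[]
for cam,(x0,y0,w,h) in(('top',(150,145,64,60)),('scene',(415,220,64,60))):
  im=cv2.resize(cv2.imread(f'pics/{cam}0.png')[y0:y0+h,x0:x0+w],None,fx=6,fy=6,interpolation=cv2.INTER_CUBIC)
  for da,col in((0,(0,255,0)),(-5,(0,0,255)),(5,(255,255,0))):
    p=B.copy();p[2]+=np.radians(da);q=((hull(p,cam)-[x0,y0]+.5)*6).astype(int);cv2.polylines(im,[q],True,col,1)
  o.append(im)
cv2.imwrite('pics/ov.png',np.hstack(o))
E
```

```text
('top', 'scene') -64.11238868737992 [0.64576895 0.27108058 0.00286748] 10.620886744261611 foot [0.675255   0.27660987] view [0.53470485 0.25025359]
('top',) -36.124724887215315 [ 0.64669695  0.27196943 -0.00092027] 10.276162501539513 foot [0.67621573 0.27732122] view [0.53550955 0.25181104]
('scene',) -30.953163562970637 [ 0.64068217  0.27330717 -0.00082103] 13.350398476758613 foot [0.66987146 0.28023434] view [0.53073587 0.24721483]
```

View pics/ov.png

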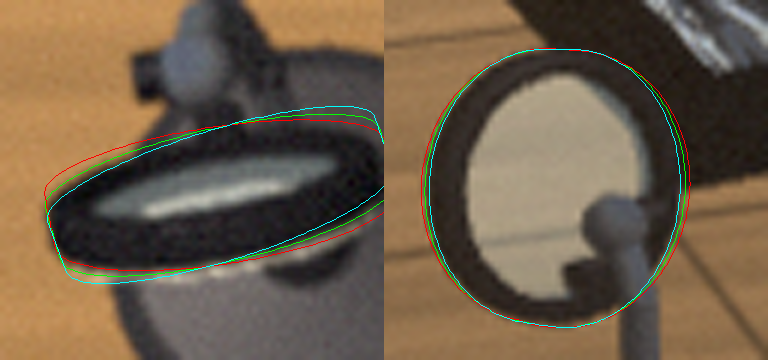

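```bash
python3 - <<'E'
from mf import *
from scipy.optimize import least_squares
k=least_squares(lambda p:np.r_[np.array(proj('top',p))-(181.8,156.7),np.array(proj('scene',p))-(453.1,257)],[.68,.28,.2]);print('knob',k.x,k.fun)
for L in([.6435,.2718],[.645,.2715]): print('yaw knob-lens',deg(k.x[:2]-L))
c=np.linspace(0,2*np.pi,200)
def fc(p):
    s=0
    for cam in('top','scene'):
        o=camera_model(cam)['xyz'][:2]; v=(o-p)/np.linalg.norm(o-p);tt=np.arctan2(v[1],v[0])+np.linspace(-1.3,1.3,150)
        I=[]
        for r in(.0785,.0815):
            q=np.array([proj(cam,[p[0]+r*np.cos(t),p[1]+r*np.sin(t),0]) for t in tt]);I.append(map_coordinates(G[cam],[q[:,1],q[:,0]],order=1))
        s-=np.clip(I[1]-I[0],0,60).mean()
    return s
r=minimize(fc,[.674,.276],method='Nelder-Mead',options=dict(initial_simplex=[[.674,.276],[.678,.276],[.674,.28]]));F=r.x;print('foot',F,r.fun)
def joint(q):
    a=q[2];return cost(q)+((q[0]+.03*np.cos(a)-F[0])**2+(q[1]+.03*np.sin(a)-F[1])**2)/.001**2*1.
for a0 in(5,10):
  b=minimize(joint,[.6435,.272,np.radians(a0),0],method='Nelder-Mead',options=dict(maxiter=300,initial_simplex=np.array([.6435,.272,np.radians(a0),0])+np.r_[np.zeros((1,4)),np.diag([.003,.003,.06,.002])]))
  x,y,a,_=b.x;print(b.fun,b.x,np.degrees(a),'view',x-.113*np.cos(a),y-.113*np.sin(a))
E
```

```text
knob [0.68416961 0.27845183 0.21119924] [ 0.23743958  0.08784826  0.29670332 -0.05349666]
yaw knob-lens 9.288927368508844
yaw knob-lens 10.064074917539005
foot [0.67372001 0.27799033] -62.67119841024924
-62.24889401665724 [0.64503017 0.27183099 0.19524337 0.00265915] 11.186620980947417 view 0.5341771196863295 0.24990839007272778
-62.24888804338005 [0.64503012 0.27183234 0.19525026 0.002657  ] 11.187015622596736 view 0.5341772126655824 0.24990897655710684
```

```bash
python3 -m inch '[{"hand":1,"slide":[0,0.2,0],"yaw":0},{"hand":1,"slide":[0,0.6,0],"yaw":0.005},{"hand":1,"slide":[0.1,1.2,0],"yaw":0.01},{"hand":1,"slide":[0.2,2,0],"yaw":0.02},{"hand":1,"slide":[0.3,3,0],"yaw":0.03},{"hand":1,"slide":[0.4,4.1,0],"yaw":0.04},{"hand":1,"slide":[0.5,5.2,0],"yaw":0.05},{"hand":1,"slide":[0.6,6.2,0],"yaw":0.06},{"hand":1,"slide":[0.7,7.2,0],"yaw":0.068},{"hand":1,"slide":[0.8,8,0],"yaw":0.068}]'
python3 -m inch '[{"hand":1,"slide":[0,0.6,0],"yaw":0},{"hand":1,"slide":[0,1,0],"yaw":0},{"hand":1,"slide":[0,1.2,0],"yaw":0},{"hand":1,"slide":[0,1.3,0],"yaw":0},{"hand":1,"slide":[0,1.3,0],"yaw":0},{"hand":1,"slide":[0,1.3,0],"yaw":0},{"hand":1,"slide":[0,1.3,0],"yaw":0}]'
cat > chk.py <<'E'
from h import *
import cv2,sys
s=sense();R=np.array(s['ee_rot']);print(s['time_s'],s['tcp_pos'],deg(R[:,0])+90,s['wrist_force'],s['gripper_width'])
def orange(im,y0,y1,x0,x1):
    h=cv2.cvtColor(im,cv2.COLOR_BGR2HSV);m=cv2.inRange(h,(3,120,110),(14,255,255));k=np.zeros_like(m);k[y0:y1,x0:x1]=m[y0:y1,x0:x1]
    n,_,st,ce=cv2.connectedComponentsWithStats(k);i=1+np.argmax(st[1:,4]);return ce[i],st[i]
c=capture('scene');w=capture('wrist');cv2.imwrite(f'pics/sf{sys.argv[1]}.png',c);cv2.imwrite(f'pics/wf{sys.argv[1]}.png',w)
p,st=orange(c,200,330,330,470);print('bead scene px',p,st,at('scene',p,.135))
p,st=orange(w,0,330,0,400);print('bead wrist px',p,st,wr(p,.135,s))
print('view px scene',proj('scene',[.533,.252,.135]))
d=cv2.absdiff(c,cv2.imread('pics/scene0.png')).max(2);
E
python3 chk.py 1
```

```text
time_s: 18.1
tcp_pos: [0.4977, 0.2334, 0.2442]
ee_rot: [[0.177, -0.984, -0.0], [-0.984, -0.177, -0.0], [0.0, 0.0, -1.0]]
wrist_force: [-0.3, -0.6, -3.0]
gripper_width: 0.112
time_s: 18.98
tcp_pos: [0.4977, 0.2456, 0.2443]
ee_rot: [[0.177, -0.984, -0.0], [-0.984, -0.177, -0.0], [0.0, 0.0, -1.0]]
wrist_force: [-0.6, -0.1, -2.1]
gripper_width: 0.111
18.975 [0.49766894 0.24563461 0.24427114] 10.192534579764327 [-0.57540917 -0.11180871 -2.07156175] 0.1109533449298087
bead scene px [415.8245614  247.02631579] [410 242  12  11 114] [0.53001883 0.25391093 0.135     ]
bead wrist px [257.2979664  267.41202476] [ 229  243   58   46 2262] [0.53479167 0.24905247 0.135     ]
view px scene (np.float64(415.5666560723172), np.float64(247.74767446243447))
```

```bash
python3 -m inch '[{"hand":1,"slide":[0,0,0],"yaw":0},{"hand":1,"slide":[0,0,0],"yaw":0},{"hand":1,"slide":[0,0,0],"yaw":0},{"hand":1,"slide":[0,0,0],"yaw":0}]'; python3 chk.py 2; python3 - <<'E'
from h import *
import cv2
a=cv2.imread('pics/sf2.png');b=cv2.imread('pics/scene0.png')
d=(cv2.absdiff(cv2.GaussianBlur(a,(0,0),1),cv2.GaussianBlur(b,(0,0),1)).max(2)>35).astype(np.uint8)
n,_,st,_=cv2.connectedComponentsWithStats(d);print([list(map(int,x)) for x in st[1:] if x[4]>15])
print(np.abs(sense()['joint_velocities']).max())
from station import finish_job
print(finish_job())
E
```

```text
time_s: 19.58
tcp_pos: [0.4977, 0.2457, 0.2442]
ee_rot: [[0.177, -0.984, -0.0], [-0.984, -0.177, -0.0], [0.0, 0.0, -1.0]]
wrist_force: [0.5, 0.1, -2.2]
gripper_width: 0.112
19.575 [0.49765593 0.24573057 0.24420813] 10.196369904123472 [ 0.5034152   0.13494437 -2.17759176] 0.11163162719795383
bead scene px [415.98245614 246.89473684] [410 242  13  11 114] [0.52953665 0.25455417 0.135     ]
bead wrist px [257.30857648 267.41423519] [ 229  243   58   46 2262] [0.5347566  0.24911941 0.135     ]
view px scene (np.float64(415.5666560723172), np.float64(247.74767446243447))
[[339, 0, 9, 6, 31], [349, 0, 171, 163, 6471], [320, 2, 28, 45, 442], [362, 23, 92, 243, 6629], [395, 40, 80, 103, 1651], [342, 47, 8, 19, 103], [498, 46, 23, 19, 302], [285, 50, 38, 81, 769], [336, 52, 6, 45, 180], [343, 69, 3, 10, 20], [508, 69, 7, 3, 16], [311, 72, 24, 55, 614], [497, 73, 7, 7, 46], [435, 88, 15, 16, 119], [441, 92, 18, 24, 245], [275, 129, 16, 11, 102], [294, 131, 8, 3, 16], [297, 135, 9, 5, 28], [308, 139, 22, 21, 270], [273, 151, 35, 36, 525], [264, 155, 17, 29, 297], [288, 154, 15, 4, 31], [310, 158, 18, 11, 78], [413, 243, 9, 6, 46], [429, 245, 9, 13, 87], [211, 264, 6, 10, 38], [220, 264, 5, 8, 29], [377, 264, 18, 13, 113], [291, 269, 44, 38, 1238], [390, 274, 30, 21, 223], [310, 285, 8, 7, 40], [214, 289, 13, 18, 100], [226, 298, 8, 7, 30], [215, 309, 18, 7, 65]]
0.09190877726935962
the job is handed in; nothing more can be done
None
```

The job is handed in, after 19.6 s of the 64 s allowed. The ring gauge hangs by its eye on the middle hook. The arm is holding the tray up in front of the magnifier, with the bead in its pocket and its side turned towards the lens.

**Last checks**
- **Pose:** the tool points straight down, the arm is still (joints under 0.1 deg/s), and the grip holds the 10 mm bar at about 9.7 mm.
- **Other tools:** comparing the scene camera with its first picture shows changes only at the arm, tray, gauge and rack hook. The magnifier and the other tools look unmoved.
- **Bead position:** the scene camera puts the bead less than 1 pixel from my estimated view point. The two cameras differ by about 5 mm: scene (0.530, 0.255), wrist (0.535, 0.249), against a target of (0.533, 0.252). In both pictures only part of the bead was picked up, which biases these readings.

**Main uncertainty:** my estimates of the magnifier's yaw ran from about 7° to 13°, and I used 10.2°. That leaves the line of sight uncertain by a few millimetres sideways.

I had used all 12 picture views by then, so I checked the final pose by numbers only.

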